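Re-rack printed clamping knobs in reverse order

ROBOT

A 6-joint arm with a two-finger parallel gripper is mounted at the origin on the work surface. World frame = base frame: x ahead of the robot, y to its left, z up, the work surface at z = 0. Lengths are in mm, angles in rad, forces in N, time in s.
With the tool pointing down it reaches from about 350 to 775 mm from the base axis. Payload 7.3 kg.
Tool frame: the origin (TCP) lies midway between the tips of the shut fingers; the grasp point (between the pads) lies 19 mm behind it; z points along the fingers, y is the line along which they close (so a half turn about z gives the same grasp; the last joint's range is limited). The gripper opens to 92 mm and grips with 3 to 60 N. Pads are 19 mm wide; open, the fingers measure 130 mm over their backs; the gripper's body (75 mm by 190 mm) begins 47 mm behind the grasp point.
Start: joints at [-1.306, 0.342, 1.524, -0, 1.275, -0.146], TCP at [209.679, -481.331, 226.741] pointing down, gripper open.
Joint ranges: [-2.53, 2.53], [-0.77, 2.02], [0.04, 2.7], [-1, 4.14], [0.28, 2.66], [-3.11, 3.11]. Speed limits (rad/s): [2.57, 2.57, 3.14, 3.14, 3.14, 3.14].

INTERFACE

Orientations are given as [roll, pitch, yaw] about the fixed x, y, z axes, in that order (R = Rz(yaw) Ry(pitch) Rx(roll)).
In Python, from plant import * gives the robot as it stands.
- The arm moves only by the tool step_arm, never from a script. Its argument "deltas" is one flat list of numbers, 5 for each row, row after row: the shift along the world's x, y, z in mm, then the turn about the world's z in degrees, then the finger opening in mm, from 0 to 91.8. In form: [tx, ty, tz, turn, gripper, tx, ty, tz, turn, gripper, ...]. A call has exactly 10 rows; each row shifts and turns the commanded pose from where the row before left it; what a row does not reach is not made up. A row lasts 1/8 s, in which the tool goes at most 62.5 mm and 10.7 degrees, less where a joint would pass 70% of its speed; a pose out of reach is approached as far as the arm can. A call is refused whole if a number of a shift passes 62.5 or a number of a turn 10.7, either way. A call with a gripper value outside its range is refused whole. The fingers move at their own pace and stop on an object; the grip force is fixed at half the most. Time passes only in rows, so rows that do not move let the fingers close, or fill a call up. It gives the time, the measured TCP pose, the force, the opening and the grip force at its end, in the units of the state.
- get_obs(): the state, without advancing time (a new reading comes with each control period).
- capture(name): name is "scene" or "top"; returns the picture (384x512x3 uint8, red, green, blue); there is no depth.
- camera_params(name): a dict with "mtx" (3x3 intrinsics, pixels), "rvec" (rotation vector, rad) and "tvec" (3), from world to camera coordinates, as OpenCV has them. Camera axes: x right, y down, z forward; pixel columns grow to the right and rows downward; lengths in mm; the calibration is good to about 2 mm. A picture is of the moment at which its call begins. camera_params takes no time and is no camera call.
- close_job(): hands the job in; it is judged then, once.
The state is a dict: "time": time; "joint_positions": joint angles; "dq": joint speeds; "tau": joint torques, N m; "tool_pos": TCP position; "tcp_rot": TCP orientation; "contact_force": force on the tool from outside, world axes, zero at the start; "moment": the same for the moment, N m; "grip_width": finger opening in mm; "finger_force": force on a finger pad.
Only numpy, scipy, OpenCV 4.12 (cv2) and the standard library are available. Lean on these libraries where they do the work, as an engineer would, in place of code of your own. Each camera call takes 0.05 s, during which the arm holds its last target. There are 200 camera calls.

TASK

Move the four printed knobs from the full rack to the empty rack so that their order along the row is reversed: the knob that stood at the left end comes to the right end, its neighbour goes next to it, and so on. Put one knob in each bay, lying flat on the bay's floor, boss upwards, and set each one down gently rather than dropping it.

Things in the scene. Friction and masses are not known exactly. Their poses are not given: they have to be found in the camera images.
- star: Clamping knob with a five-armed star head, 51 mm across. Black printed plastic, 30-55 g, lying with its 16 mm thick head down and a plain round boss, 22 mm in diameter, standing up from the middle of the head; 48 mm tall in all. It starts in one of the bays of the full rack, at any yaw. Origin: centre of the underside; z up along the boss (boss from z = 16 to z = 48 mm).
- wheel: Clamping knob with a round handwheel head (rim and three spokes), 53 mm across. Black printed plastic, 30-55 g, lying with its 16 mm thick head down and a plain round boss, 22 mm in diameter, standing up from the middle of the head; 48 mm tall in all. It starts in one of the bays of the full rack, at any yaw. Origin: centre of the underside; z up along the boss (boss from z = 16 to z = 48 mm).
- trefoil: Clamping knob with a three-lobed head, 52 mm across. Black printed plastic, 30-55 g, lying with its 16 mm thick head down and a plain round boss, 22 mm in diameter, standing up from the middle of the head; 48 mm tall in all. It starts in one of the bays of the full rack, at any yaw. Origin: centre of the underside; z up along the boss (boss from z = 16 to z = 48 mm).
- bar: Clamping knob with a straight bar head, 52 x 24 mm (long side along its x). Black printed plastic, 30-55 g, lying with its 16 mm thick head down and a plain round boss, 22 mm in diameter, standing up from the middle of the head; 48 mm tall in all. It starts in one of the bays of the full rack, at any yaw. Origin: centre of the underside; z up along the boss (boss from z = 16 to z = 48 mm).
- full_rack: The rack that holds the knobs at the start: fixed black board 92 x 334 mm, 5 mm thick, carrying a row of four tan square bays. Bays: 78 mm outside, 70 mm inside; floor 9 mm, rim 17 mm above the table. Local y along the row (roughly robot's left), z up; origin: centre of the underside. Bay centres at local y = -120, -40, 40, 120 mm, x = 0.
- empty_rack: The rack that is empty at the start: fixed twin of the full one (board 92 x 334 mm, four bays), nearer to or farther from the robot and roughly parallel. Bays: 78 mm outside, 70 mm inside; floor 9 mm, rim 17 mm above the table. Local y along the row (roughly robot's left), z up; origin: centre of the underside. Bay centres at local y = -120, -40, 40, 120 mm, x = 0.
- bay_star: The fixed bay of the full rack in which the star knob starts (all four bays look alike; which one it is changes from start to start). Square frame, 78 mm outside, 70 mm inside, 12 mm tall. Origin: centre of its underside, 5 mm above the table; axes as the rack's.
- bay_wheel: The fixed bay of the full rack in which the wheel knob starts (all four bays look alike; which one it is changes from start to start). Square frame, 78 mm outside, 70 mm inside, 12 mm tall. Origin: centre of its underside, 5 mm above the table; axes as the rack's.
- bay_trefoil: The fixed bay of the full rack in which the trefoil knob starts (all four bays look alike; which one it is changes from start to start). Square frame, 78 mm outside, 70 mm inside, 12 mm tall. Origin: centre of its underside, 5 mm above the table; axes as the rack's.
- bay_bar: The fixed bay of the full rack in which the bar knob starts (all four bays look alike; which one it is changes from start to start). Square frame, 78 mm outside, 70 mm inside, 12 mm tall. Origin: centre of its underside, 5 mm above the table; axes as the rack's.
Mind the look-alikes: they are no part of the job. Leave any green or white look-alike of the bar alone. What is shaped like the trefoil but brown or purple is not meant.

How it is judged:
By the outcome, as a careful person would: the job done as asked, in the order asked, and still so for the second after the job is handed in, with the robot touching nothing.
It also fails if it takes over 102 s, if anything falls off the work surface, if the arm or the gripper's body presses on something with over 40 N, if the wrist force passes 120 N, or if a joint passes its speed limit or range.

## Working session

There is one attempt and no reset: what is moved stays moved. The work goes in short steps, Python scripts to look and compute and a tool call to move; the robot and the scene stay as the last step left them, time stands still between calls to the robot, and variables do not carry over. Pictures are saved under pics/ and viewed, at most 14 in all, crops included, and the job is handed in when it is done.

Besides the shell and the picture viewer there is one more tool, called after ">>>" as a command line: name --argument value ..., lists and objects as JSON in quotes. step_arm: Moves the arm, as the interface text tells. Its arguments: {"type":"object","properties":{"deltas":{"type":"array","items":{"type":"number"}}},"required":["deltas"]}

```bash
ls; mkdir -p pics; python3 - <<'E'
from plant import *
import cv2
for n in("scene","top"):
    im=capture(n); cv2.imwrite(f"pics/{n}0.png",im[:,:,::-1]); p=camera_params(n); print(n,p)
print(get_obs())
E
```

```text
pics
scene {'mtx': array([[397.06386463,   0.        , 256.18338572],
       [  0.        , 397.06386463, 186.40910693],
       [  0.        ,   0.        ,   1.        ]]), 'rvec': array([ 1.57196307,  1.81165427, -0.86031238]), 'tvec': array([  37.62634132, -322.14728963, 1386.15101463])}
top {'mtx': array([[488.78517556,   0.        , 260.1015517 ],
       [  0.        , 488.78517556, 199.61489156],
       [  0.        ,   0.        ,   1.        ]]), 'rvec': array([ 2.1854049 , -2.12878099,  0.16748762]), 'tvec': array([ 14.39091603, 602.6890373 , 908.95674388])}
{'time': 0.1, 'joint_positions': array([-1.30598033e+00,  3.42607286e-01,  1.52488679e+00, -1.94452604e-05,
        1.27540450e+00, -1.45995956e-01]), 'dq': array([ 0.00231629, -0.00087648, -0.00165314, -0.00011557,  0.00039778,
        0.00180318]), 'tau': array([ 1.43071928e-03, -4.32004452e+01, -2.44694549e+01,  7.18608429e-02,
        5.26282412e-02, -4.81421068e-05]), 'tool_pos': array([ 209.58515438, -480.96994666,  226.15032392]), 'tcp_rot': array([-3.14029792e+00, -1.71585229e-04,  4.10817517e-01]), 'contact_force': array([-0.32423214, -0.18071913, -1.07676538]), 'moment': array([-0.01250133,  0.06554456, -0.10425631]), 'finger_force': 0.0, 'grip_width': 91.91581496136314}
```

View pics/scene0.png

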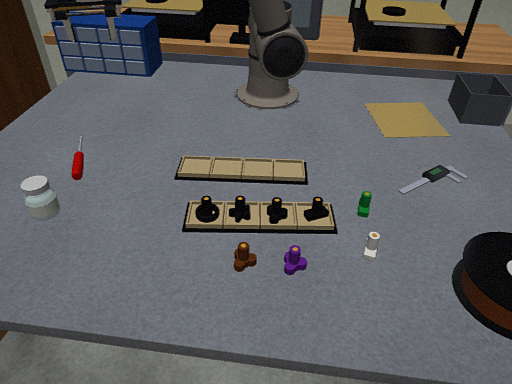

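View pics/top0.png

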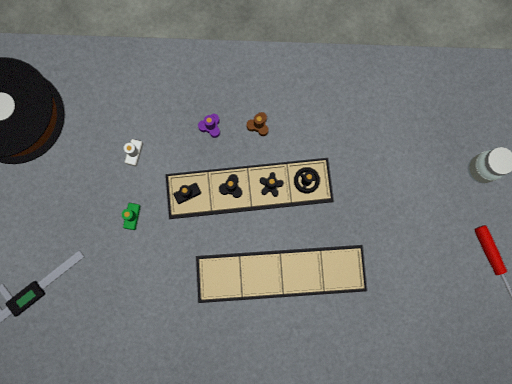

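The full rack is the farther one. In the top view, left to right, it holds bar (187,192), trefoil (231,186), star (271,184) and wheel (308,179). The empty rack is centred near (281,273), and the bosses have orange tops. Next I triangulate the boss tops and the tan rim corners.

```bash
cat > h.py <<'E'
import cv2, numpy as np
from plant import *
def P(n):
    p=camera_params(n); R=cv2.Rodrigues(np.array(p["rvec"]))[0]; return p["mtx"]@np.c_[R,np.ravel(p["tvec"])]
PS,PT=P("scene"),P("top")
def tri(s,t):
    X=cv2.triangulatePoints(PS,PT,np.float64(s).reshape(-1,2).T,np.float64(t).reshape(-1,2).T); return (X[:3]/X[3]).T
def plane(M,uv,z):
    H=np.c_[M[:,0],M[:,1],M[:,2]*z+M[:,3]]
    return cv2.perspectiveTransform(np.float64(uv).reshape(-1,1,2),np.linalg.inv(H)).reshape(-1,2)
def proj(M,X):
    q=np.c_[np.atleast_2d(X),np.ones(len(np.atleast_2d(X)))]@M.T; return q[:,:2]/q[:,2:]
def orange(im):
    h=cv2.cvtColor(im,cv2.COLOR_RGB2HSV); m=cv2.inRange(h,(8,120,110),(25,255,255))
    n,_,st,c=cv2.connectedComponentsWithStats(m); return [(c[i],st[i,4]) for i in range(1,n) if 5<=st[i,4]<200]
def racks(im,amin=1500):
    h=cv2.cvtColor(im,cv2.COLOR_RGB2HSV); m=cv2.inRange(h,(12,50,70),(32,140,255))
    m=cv2.morphologyEx(m,cv2.MORPH_CLOSE,np.ones((5,5)))
    out=[]
    for c in cv2.findContours(m,cv2.RETR_EXTERNAL,cv2.CHAIN_APPROX_NONE)[0]:
        if cv2.contourArea(c)>amin:
            hull=cv2.convexHull(c); 
            out.append(cv2.approxPolyN(hull,4,ensure_convex=True).reshape(-1,2))
    return out
E
python3 - <<'E'
from h import *
np.set_printoptions(precision=1,suppress=True)
for n,M in(("scene",PS),("top",PT)):
    im=cv2.imread(f"pics/{n}0.png")[:,:,::-1].copy()
    print(n)
    for c,a in orange(im): print("o",c,a,plane(M,c,57))
    for q in racks(im): print("r",q.tolist(),plane(M,q,17).tolist())
E
```

```text
scene
o [100.   5.] 7 [[-776.7 -955. ]]
o [94.5 10.1] 28 [[-681.5 -939.9]]
o [122.7   9.3] 18 [[-721.9 -810.5]]
o [247.   29.4] 20 [[-518.9 -149.8]]
o [49.9 33.5] 37 [[-307.6 -961.2]]
o [443.2 129.6] 5 [[261.1 518.3]]
o [447.4 134.4] 5 [[286.2 523.7]]
o [366.7 193.4] 7 [[579.  284.1]]
o [205.8 198.1] 12 [[648.3 -60.9]]
o [239.7 198. ] 13 [[637.   10.8]]
o [276.7 199.8] 11 [[630.9  90.2]]
o [317.3 199. ] 13 [[614.8 176.5]]
o [373.9 234.6] 13 [[706.5 287.4]]
o [242.8 245.2] 20 [[772.   39.4]]
o [294.8 248.7] 16 [[766.3 136.7]]
r [[329, 202], [335, 230], [184, 228], [190, 200]] [[572.9444170578247, 207.05423342318616], [663.004133341161, 218.75370501876782], [704.7813690248811, -97.04573211310257], [614.4236163467389, -108.43496575247907]]
r [[304, 159], [304, 181], [176, 176], [183, 155]] [[406.9623760700321, 143.3868808099138], [502.45788643270544, 147.1254294537603], [530.9933392410476, -166.26322424469228], [438.6304948708075, -174.7846746256786]]
r [[451, 136], [384, 137], [363, 103], [421, 102]] [[221.50481880036315, 561.038335150264], [258.6274408514336, 366.69010938431273], [49.
[... 589 characters left out ...]
3] 50 [[747.9  53.2]]
o [263.2 129.7] 52 [[737.9  27.9]]
o [128.5 147.7] 14 [[694.1 287.1]]
o [308.8 176.1] 23 [[648.4 -62.3]]
o [271.3 181. ] 24 [[636.8   9.7]]
o [230. 183.] 21 [[630.6  89. ]]
o [184.2 189.9] 23 [[614.7 176. ]]
o [126.6 213.8] 16 [[565.9 282.8]]
r [[364, 288], [200, 300], [198, 259], [360, 248]] [[436.80800678986867, -177.49567159397068], [406.1971867831395, 141.25839840944312], [484.84006828941875, 148.46494560069638], [514.4808593010486, -169.9074791868643]]
r [[331, 198], [171, 215], [167, 175], [326, 159]] [[612.7057223788247, -111.97498642023807], [569.9294348810685, 205.46931975837185], [650.1531995177569, 217.4775344829032], [692.1763560790812, -101.43625587335961]]
```

```bash
python3 - <<'E'
from h import *
np.set_printoptions(precision=1,suppress=True)
s=[[205.8,198.1],[239.7,198],[276.7,199.8],[317.3,199]];t=[[308.8,176.1],[271.3,181],[230,183],[184.2,189.9]]
k=tri(s,t);print("knobs\n",k)
print("far rim corners\n",tri([[329,202],[190,200],[304,159],[183,155]],[[171,215],[331,198],[200,300],[364,288]]))
T=cv2.imread("pics/top0.png")[:,:,::-1].copy()
B=[]
for q in racks(T):
    w=plane(PT,q,17); c=w.mean(0); o=w[np.argsort(w[:,1])]; v=o[2:].mean(0)-o[:2].mean(0);L=np.linalg.norm(v);v/=L
    print("rack",c,L,"yaw deg",np.degrees(np.arctan2(-v[0],v[1]))); B.append(np.array([c+v*y for y in(-120,-40,40,120)])); print(B[-1])
# bay floors: interior seen from both views: project bay centres at floor height for overlay check
print("knob-bay",k[:,:2]-B[1])
# zoom
for n,M,r in(("scene",PS,(150,140,200,105)),("top",PT,(155,145,225,170))):
    im=cv2.imread(f"pics/{n}0.png");x,y,w,h=r;f=3.5
    z=cv2.resize(im[y:y+h,x:x+w],None,fx=f,fy=f,interpolation=cv2.INTER_CUBIC)
    for b in B[0]:
        u=(proj(M,[*b,9])[0]-[x,y]+.5)*f; cv2.circle(z,tuple(int(a) for a in u),4,(0,0,255),-1)
    for X in k:
        u=(proj(M,X)[0]-[x,y]+.5)*f; cv2.circle(z,tuple(int(a) for a in u),3,(255,0,0),-1)
    cv2.imwrite(f"pics/z_{n}.png",z); 
E
```

```text
knobs
 [[648.3 -61.8  56.9]
 [636.7  10.2  56.7]
 [630.6  89.5  56.7]
 [614.7 176.2  56.9]]
far rim corners
 [[ 570.2  206.5   14.5]
 [ 612.7 -111.    15.5]
 [ 406.1  142.2   16.3]
 [ 436.6 -176.9   15.6]]
rack [460.6 -14.4] 319.98454142151195 yaw deg 5.402266197002462
[[ 471.9 -133.9]
 [ 464.3  -54.2]
 [ 456.8   25.4]
 [ 449.3  105. ]]
rack [631.2  52.4] 320.9916559422595 yaw deg 7.590370310133748
[[647.1 -66.6]
 [636.5  12.7]
 [626.   92. ]
 [615.4 171.3]]
knob-bay [[ 1.2  4.7]
 [ 0.2 -2.6]
 [ 4.6 -2.6]
 [-0.7  4.9]]
```

View pics/z_top.png

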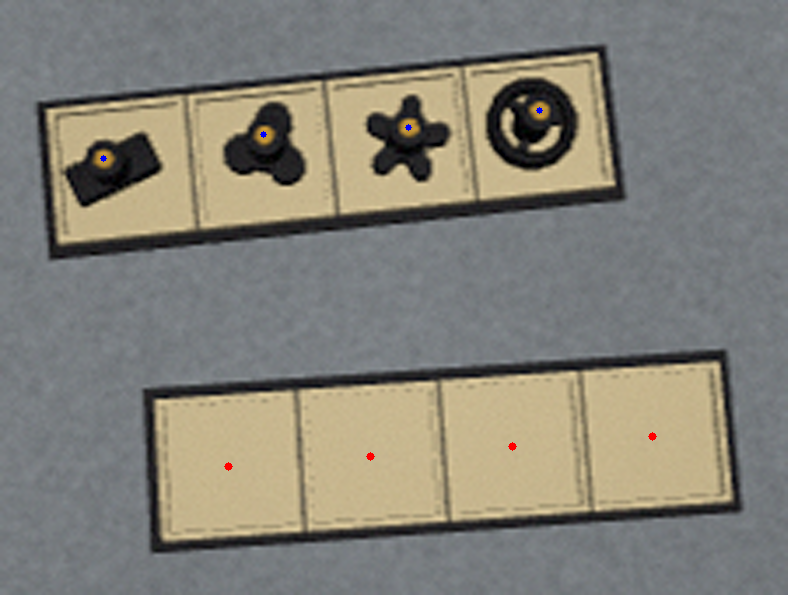

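View pics/z_scene.png

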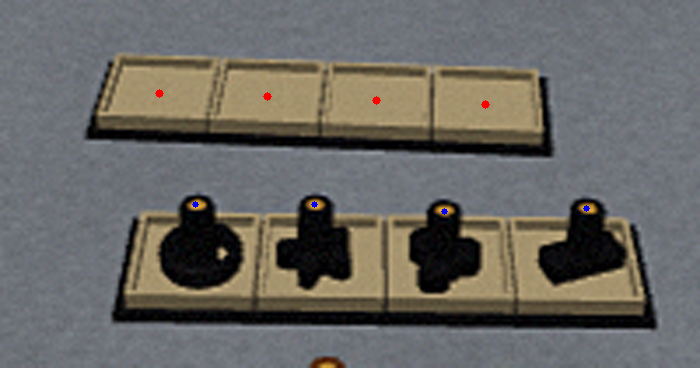

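The zooms confirm the order. In the full rack, left to right, it is bar, trefoil, star, wheel. The boss dots sit on the boss tops and the bay-centre dots sit in the bay middles. Measured boss tops are at z≈57 and rims at ≈16, which matches the text. I start with the bar, with the fingers closing across the row.

>>> step_arm --deltas '[20.25,32.9,-6,3.7,60,20.25,32.9,-6,3.7,60,20.25,32.9,-6,3.7,60,20.25,32.9,-6,3.7,60,20.25,32.9,-6,3.7,60,20.25,32.9,-6,3.7,60,20.25,32.9,-6,3.7,60,20.25,32.9,-6,3.7,60,20.25,32.9,-6,3.7,60,20.25,32.9,-6,3.7,60]'

```text
time: 1.35
tool_pos: [412.6, -151.1, 166.4]
tcp_rot: [-3.141, 0.0, 1.059]
contact_force: [0.0, -0.5, -0.7]
grip_width: 60.3
finger_force: 0.0
```

>>> step_arm --deltas '[20.25,32.9,-6,3.7,60,20.25,32.9,-6,3.7,60,20.25,32.9,-6,3.7,60,20.25,32.9,-6,3.7,60,20.25,32.9,-6,3.7,60,20.25,32.9,-6,3.7,60,20.25,32.9,-6,3.7,60,20.25,32.9,-6,3.7,60,20.25,32.9,-6,3.7,60,20.25,32.9,-6,3.7,60]'

```text
time: 2.6
tool_pos: [615.0, 177.8, 106.0]
tcp_rot: [-3.141, 0.0, 1.705]
contact_force: [0.6, 0.3, -0.6]
grip_width: 59.7
finger_force: 0.0
```

>>> step_arm --deltas '[0,-0.5,-14,0,60,0,0,-14,0,60,0,0,-14,0,60,0,0,-12,0,60,0,0,-10,0,60,0,0,-7,0,60,0,0,-5,0,60,0,0,0,0,40,0,0,0,0,20,0,0,0,0,10]'

```text
time: 3.85
tool_pos: [614.9, 176.2, 31.1]
tcp_rot: [3.141, -0.0, 1.702]
contact_force: [-0.2, 0.4, -0.2]
grip_width: 34.6
finger_force: 0.0
```

```bash
python3 - <<'E'
from h import *
for n in("scene","top"):
    im=capture(n); cv2.imwrite(f"pics/{n}1.png",im[:,:,::-1])
a=cv2.imread("pics/scene1.png")[150:260,170:350];b=cv2.imread("pics/top1.png")[130:310,130:390]
cv2.imwrite("pics/c1.png",np.vstack([cv2.resize(a,(540,300)),cv2.resize(b,(540,300))]))
o=get_obs();print(o["tool_pos"],o["grip_width"],o["finger_force"])
E
```

```text
[614.82047761 176.2305493   31.03291136] 26.68770884431549 0.0
```

View pics/c1.png

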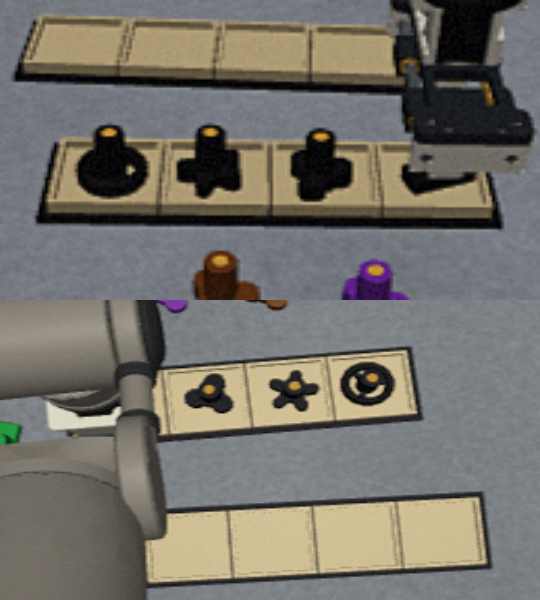

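The fingers straddle the bar's boss, and the other three knobs are untouched. Next I close and lift 65 mm.

>>> step_arm --deltas '[0,0,0,0,10,0,0,0,0,10,0,0,0,0,10,0,0,5,0,10,0,0,10,0,10,0,0,12,0,10,0,0,14,0,10,0,0,14,0,10,0,0,10,0,10,0,0,0,0,10]'

```text
time: 5.2
tool_pos: [615.2, 176.2, 96.9]
tcp_rot: [3.14, -0.0, 1.702]
contact_force: [0.1, 0.7, -0.1]
grip_width: 21.1
finger_force: 30.0
```

>>> step_arm --deltas '[-7,-15,0,0,10,-14,-31,0,0,10,-17,-37,0,0,10,-20,-44,0,0,10,-20,-44,0,0,10,-20,-44,0,0,10,-17,-37,0,0,10,-14,-30,0,0,10,-10,-20,0,0,10,-4,-8,0,0,10]'

```text
time: 6.45
tool_pos: [470.2, -135.0, 95.3]
tcp_rot: [-3.14, -0.001, 1.7]
contact_force: [-0.7, -0.1, -0.1]
grip_width: 21.5
finger_force: 30.0
```

>>> step_arm --deltas '[0,0,-12,0,10,0,0,-12,0,10,0,0,-12,0,10,0,0,-10,0,10,0,0,-8,0,10,0,0,-4,0,10,0,0,-2,0,10,0,0,-2,0,10,0,0,-1,0,10,0,0,0,0,10]'

```text
time: 7.7
tool_pos: [471.7, -133.9, 32.9]
tcp_rot: [3.141, 0.0, 1.702]
contact_force: [0.4, -0.0, 0.1]
grip_width: 21.2
finger_force: 30.0
```

>>> step_arm --deltas '[0,0,-0.5,0,10,0,0,-0.5,0,10,0,0,-0.4,0,10,0,0,-0.3,0,10,0,0,-0.2,0,10,0,0,0,0,10,0,0,0,0,10,0,0,0,0,10,0,0,0,0,10,0,0,0,0,10]'

```text
time: 8.95
tool_pos: [471.7, -133.9, 30.9]
tcp_rot: [3.141, 0.0, 1.702]
contact_force: [-0.8, 0.4, 1.1]
grip_width: 21.2
finger_force: 30.0
```

>>> step_arm --deltas '[0,0,-0.2,0,10,0,0,0,0,10,0,0,0,0,26,0,0,0,0,32,0,0,0,0,45,0,0,0,0,60,0,0,3,0,60,0,0,10,0,60,0,0,20,0,60,0,0,20,0,60]'

```text
time: 10.2
tool_pos: [471.7, -133.9, 84.8]
tcp_rot: [3.141, 0.0, 1.702]
contact_force: [0.8, 0.5, -0.3]
grip_width: 60.0
finger_force: 0.0
```

>>> step_arm --deltas '[6,8,10,0,60,14,20,10,0,60,20,28,0,0,60,23,33,0,0,60,23,33,0,0,60,23,33,0,0,60,20,28,0,0,60,16,22,0,0,60,10,13,0,0,60,3.7,5.4,0,0,60]'

```text
time: 11.45
tool_pos: [630.5, 90.3, 103.4]
tcp_rot: [-3.141, 0.0, 1.703]
contact_force: [-0.6, 0.0, 0.4]
grip_width: 60.0
finger_force: 0.0
```

```bash
cat > look.py <<'E'
import sys
from h import *
np.set_printoptions(precision=1,suppress=True)
k=sys.argv[1]; v=[]
for n,M in(("scene",PS),("top",PT)):
    im=capture(n); cv2.imwrite(f"pics/{n}{k}.png",im[:,:,::-1])
    v.append([(c,a,plane(M,c,57)[0]) for c,a in orange(im)])
for c,a,w in v[0]:
    if 400<w[0]<700 and -200<w[1]<200: print("scene",w,a)
    for c2,a2,w2 in v[1]:
        if np.linalg.norm(w-w2)<8: print("3d",tri(c,c2)[0])
for c,a,w in v[1]:
    if 400<w[0]<700 and -200<w[1]<200: print("top",w,a)
a=cv2.imread(f"pics/scene{k}.png")[150:260,160:350];b=cv2.imread(f"pics/top{k}.png")[130:310,130:390]
cv2.imwrite(f"pics/c{k}.png",np.vstack([cv2.resize(a,(570,300)),cv2.resize(b,(570,300))]))
o=get_obs();print(o["tool_pos"],o["grip_width"],o["finger_force"])
E
python3 look.py 2
```

```text
scene [ 472.5 -132.8] 8
3d [ 472.6 -133.3   57.1]
scene [444.  107.1] 14
scene [648.3 -60.9] 12
3d [648.3 -61.8  56.9]
scene [637.   10.8] 13
3d [636.6  10.   56.7]
scene [630.9  90.2] 11
top [648.4 -62.3] 23
top [636.6   9.6] 25
top [ 472.7 -133.7] 25
[630.3  89.7 103.5] 59.7130351792947 0.0
```

View pics/c2.png

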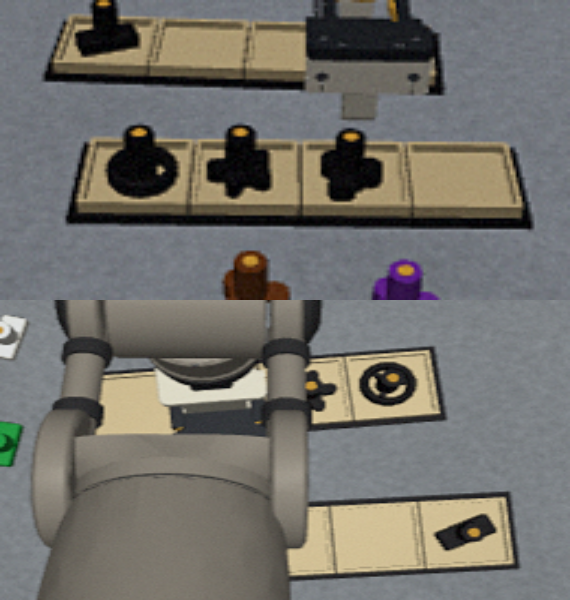

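The bar stands upright in the right-end bay, with its top at (472.6, -133.3, 57.1). The gripper is above the trefoil.

>>> step_arm --deltas '[0,0,-14,0,60,0,0,-14,0,60,0,0,-14,0,60,0,0,-12,0,60,0,0,-10,0,60,0,0,-6,0,60,0,0,-3,0,60,0,0,0,0,40,0,0,0,0,20,0,0,0,0,10]'

```text
time: 12.8
tool_pos: [630.6, 89.6, 31.0]
tcp_rot: [3.141, 0.0, 1.702]
contact_force: [0.3, -0.0, -1.1]
grip_width: 34.2
finger_force: 0.0
```

>>> step_arm --deltas '[0,0,0,0,10,0,0,0,0,10,0,0,0,0,10,0,0,5,0,10,0,0,10,0,10,0,0,12,0,10,0,0,14,0,10,0,0,14,0,10,0,0,10,0,10,0,0,0,0,10]'

```text
time: 14.05
tool_pos: [630.9, 89.6, 96.8]
tcp_rot: [3.14, 0.0, 1.702]
contact_force: [0.2, -0.3, -0.4]
grip_width: 20.9
finger_force: 30.0
```

>>> step_arm --deltas '[-7,-6,0,0,10,-16,-14,0,0,10,-22,-19,0,0,10,-24,-21,0,0,10,-24,-21,0,0,10,-24,-21,0,0,10,-20,-17,0,0,10,-16,-14,0,0,10,-9,-7.5,0,0,10,-4.2,-3.3,0,0,10]'

```text
time: 15.3
tool_pos: [463.7, -54.5, 95.5]
tcp_rot: [-3.141, -0.0, 1.702]
contact_force: [0.5, -0.3, 0.1]
grip_width: 21.4
finger_force: 30.0
```

>>> step_arm --deltas '[0,0,-12,0,10,0,0,-12,0,10,0,0,-12,0,10,0,0,-10,0,10,0,0,-8,0,10,0,0,-4,0,10,0,0,-2,0,10,0,0,-2,0,10,0,0,-1,0,10,0,0,0,0,10]'

```text
time: 16.55
tool_pos: [464.2, -54.3, 32.7]
tcp_rot: [3.141, 0.0, 1.702]
contact_force: [0.3, 0.8, 0.4]
grip_width: 21.6
finger_force: 30.0
```

>>> step_arm --deltas '[0,0,-0.5,0,10,0,0,-0.5,0,10,0,0,-0.4,0,10,0,0,-0.3,0,10,0,0,-0.2,0,10,0,0,0,0,10,0,0,0,0,10,0,0,0,0,10,0,0,0,0,10,0,0,0,0,10]'

```text
time: 17.8
tool_pos: [464.2, -54.2, 30.8]
tcp_rot: [3.141, 0.0, 1.702]
contact_force: [-0.3, 0.3, 1.1]
grip_width: 21.2
finger_force: 30.0
```

>>> step_arm --deltas '[0,0,-0.2,0,10,0,0,0,0,10,0,0,0,0,26,0,0,0,0,32,0,0,0,0,45,0,0,0,0,60,0,0,3,0,60,0,0,10,0,60,0,0,20,0,60,0,0,20,0,60]'

```text
time: 19.05
tool_pos: [464.3, -54.2, 84.7]
tcp_rot: [3.141, 0.0, 1.702]
contact_force: [0.0, 0.1, -0.7]
grip_width: 59.8
finger_force: 0.0
```

>>> step_arm --deltas '[6,2,10,0,60,16,6,10,0,60,22,8,0,0,60,25,9.5,0,0,60,25,9.5,0,0,60,25,9.5,0,0,60,21,8,0,0,60,17,6.5,0,0,60,11,4,0,0,60,4.5,1.4,0,0,60]'

```text
time: 20.3
tool_pos: [637.0, 10.4, 103.3]
tcp_rot: [-3.141, -0.0, 1.703]
contact_force: [0.3, 0.5, -0.2]
grip_width: 59.8
finger_force: 0.0
```

```bash
python3 look.py 3
```

```text
scene [452.4  -0.1] 9
scene [ 472.5 -132.8] 8
3d [ 472.6 -133.3   57.1]
scene [648.3 -60.9] 12
3d [648.3 -61.8  56.9]
scene [637.   10.8] 13
top [648.4 -62.3] 23
top [ 472.7 -133.7] 25
[636.7  10.2 103.4] 60.399325176513535 0.0
```

View pics/c3.png

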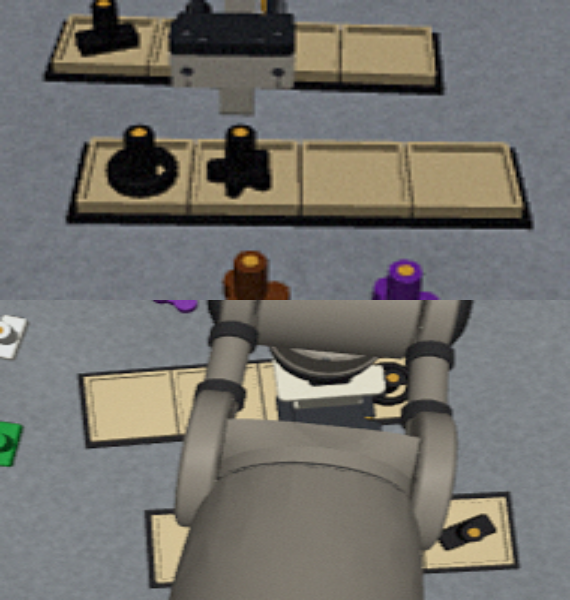

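The gripper is above the star. The bar and wheel are unchanged, and the trefoil is hidden behind the hand for now. I continue with the star.

>>> step_arm --deltas '[0,0,-14,0,60,0,0,-14,0,60,0,0,-14,0,60,0,0,-12,0,60,0,0,-10,0,60,0,0,-6,0,60,0,0,-2.7,0,60,0,0,0,0,40,0,0,0,0,20,0,0,0,0,10]'

```text
time: 21.65
tool_pos: [636.9, 10.2, 31.2]
tcp_rot: [3.141, 0.0, 1.702]
contact_force: [-0.0, -0.4, -0.4]
grip_width: 34.7
finger_force: 0.0
```

>>> step_arm --deltas '[0,0,0,0,10,0,0,0,0,10,0,0,0,0,10,0,0,5,0,10,0,0,10,0,10,0,0,12,0,10,0,0,14,0,10,0,0,14,0,10,0,0,10,0,10,0,0,0,0,10]'

```text
time: 22.9
tool_pos: [637.2, 10.1, 97.0]
tcp_rot: [3.14, 0.0, 1.702]
contact_force: [0.1, 0.2, -0.3]
grip_width: 21.2
finger_force: 30.0
```

>>> step_arm --deltas '[-6,0.5,0,0,10,-16,1.5,0,0,10,-23,2,0,0,10,-27,2.2,0,0,10,-27,2.2,0,0,10,-27,2.2,0,0,10,-22,2,0,0,10,-17,1.5,0,0,10,-11,0.8,0,0,10,-4,0.3,0,0,10]'

```text
time: 24.15
tool_pos: [456.1, 25.4, 95.7]
tcp_rot: [-3.141, -0.0, 1.702]
contact_force: [0.6, 0.5, -0.5]
grip_width: 21.3
finger_force: 30.0
```

>>> step_arm --deltas '[0,0,-12,0,10,0,0,-12,0,10,0,0,-12,0,10,0,0,-10,0,10,0,0,-8,0,10,0,0,-4,0,10,0,0,-2,0,10,0,0,-2,0,10,0,0,-1,0,10,0,0,0,0,10]'

```text
time: 25.4
tool_pos: [456.7, 25.4, 32.9]
tcp_rot: [3.141, 0.0, 1.702]
contact_force: [0.5, 0.0, -0.1]
grip_width: 21.4
finger_force: 30.0
```

>>> step_arm --deltas '[0,0,-0.5,0,10,0,0,-0.5,0,10,0,0,-0.4,0,10,0,0,-0.3,0,10,0,0,-0.2,0,10,0,0,0,0,10,0,0,0,0,10,0,0,0,0,10,0,0,0,0,10,0,0,0,0,10]'

```text
time: 26.65
tool_pos: [456.7, 25.4, 31.0]
tcp_rot: [3.141, 0.0, 1.702]
contact_force: [-1.2, -0.4, 0.5]
grip_width: 21.3
finger_force: 30.0
```

>>> step_arm --deltas '[0,0,-0.3,0,10,0,0,0,0,10,0,0,0,0,26,0,0,0,0,32,0,0,0,0,45,0,0,0,0,60,0,0,3,0,60,0,0,10,0,60,0,0,20,0,60,0,0,20,0,60]'

```text
time: 27.9
tool_pos: [456.8, 25.4, 84.8]
tcp_rot: [3.141, 0.0, 1.702]
contact_force: [-0.2, 1.0, 0.4]
grip_width: 59.8
finger_force: 0.0
```

>>> step_arm --deltas '[6,-3,10,0,60,17,-8,10,0,60,25,-11,0,0,60,28,-13,0,0,60,28,-13,0,0,60,28,-13,0,0,60,24,-11,0,0,60,19,-8,0,0,60,12,-5,0,0,60,4.5,-2.2,0,0,60]'

```text
time: 29.15
tool_pos: [648.7, -62.4, 103.3]
tcp_rot: [-3.141, -0.0, 1.702]
contact_force: [-0.3, 0.1, -0.4]
grip_width: 59.6
finger_force: 0.0
```

```bash
python3 look.py 4
```

```text
scene [ 472.5 -132.8] 8
scene [466.1 -53.8] 8
scene [458.6  25.8] 7
3d [457.8  25.2  56.4]
scene [648.3 -60.9] 12
top [457.8  25. ] 24
[648.2 -62.1 103.3] 60.30096348438863 0.0
```

View pics/c4.png

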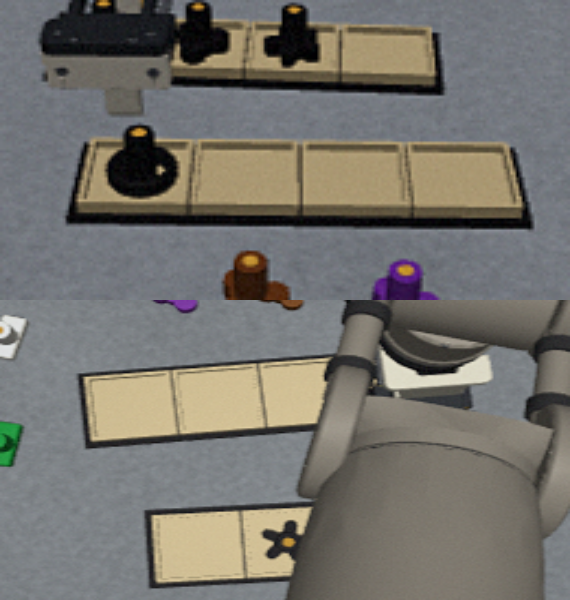

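The trefoil and star stand upright in their bays. The gripper is above the wheel.

>>> step_arm --deltas '[0,0.2,-14,0,60,0,0,-14,0,60,0,0,-14,0,60,0,0,-12,0,60,0,0,-10,0,60,0,0,-6,0,60,0,0,-3,0,60,0,0,0,0,40,0,0,0,0,20,0,0,0,0,10]'

```text
time: 30.5
tool_pos: [648.4, -61.7, 31.0]
tcp_rot: [3.141, 0.0, 1.702]
contact_force: [0.4, -0.4, 0.3]
grip_width: 34.4
finger_force: 0.0
```

>>> step_arm --deltas '[0,0,0,0,10,0,0,0,0,10,0,0,0,0,10,0,0,5,0,10,0,0,10,0,10,0,0,12,0,10,0,0,14,0,10,0,0,14,0,10,0,0,10,0,10,0,0,0,0,10]'

```text
time: 31.75
tool_pos: [648.7, -61.7, 96.8]
tcp_rot: [3.14, 0.001, 1.702]
contact_force: [-0.2, 0.1, -0.6]
grip_width: 21.5
finger_force: 30.0
```

>>> step_arm --deltas '[-6,5,0,0,10,-18,15,0,0,10,-26,22,0,0,10,-30,25,0,0,10,-30,25,0,0,10,-30,25,0,0,10,-25,21,0,0,10,-19,16,0,0,10,-11,9,0,0,10,-4,3.8,0,0,10]'

```text
time: 33.0
tool_pos: [448.6, 105.5, 95.5]
tcp_rot: [-3.141, 0.0, 1.703]
contact_force: [-0.8, -0.3, -0.4]
grip_width: 21.2
finger_force: 30.0
```

>>> step_arm --deltas '[0,0,-12,0,10,0,0,-12,0,10,0,0,-12,0,10,0,0,-10,0,10,0,0,-8,0,10,0,0,-4,0,10,0,0,-2,0,10,0,0,-2,0,10,0,0,-1,0,10,0,0,0,0,10]'

```text
time: 34.25
tool_pos: [449.2, 105.2, 32.7]
tcp_rot: [3.141, 0.0, 1.702]
contact_force: [-0.0, -0.2, -0.7]
grip_width: 21.5
finger_force: 30.0
```

>>> step_arm --deltas '[0,0,-0.5,0,10,0,0,-0.5,0,10,0,0,-0.4,0,10,0,0,-0.3,0,10,0,0,-0.2,0,10,0,0,0,0,10,0,0,0,0,10,0,0,0,0,10,0,0,0,0,10,0,0,0,0,10]'

```text
time: 35.5
tool_pos: [449.2, 105.2, 30.8]
tcp_rot: [3.141, 0.0, 1.702]
contact_force: [-0.6, 0.5, 1.3]
grip_width: 21.2
finger_force: 30.0
```

Next I release, lift, and move aside to the left so the final check is unobstructed.

>>> step_arm --deltas '[0,0,-0.2,0,10,0,0,0,0,10,0,0,0,0,26,0,0,0,0,32,0,0,0,0,45,0,0,0,0,60,0,0,3,0,60,0,0,10,0,60,0,0,20,0,60,0,0,20,0,60]'

```text
time: 36.75
tool_pos: [449.2, 105.2, 84.7]
tcp_rot: [3.141, 0.0, 1.702]
contact_force: [0.2, 0.1, -0.1]
grip_width: 59.8
finger_force: 0.0
```

>>> step_arm --deltas '[0,0,20,0,60,0,0,30,0,60,-10,20,30,0,60,-15,35,20,0,60,-20,40,0,0,60,-20,40,0,0,60,-20,40,0,0,60,-20,40,0,0,60,-15,30,0,0,60,-10,15,0,0,60]'

```text
time: 38.0
tool_pos: [318.2, 366.6, 184.3]
tcp_rot: [3.141, -0.001, 1.704]
contact_force: [0.9, 0.6, 0.1]
grip_width: 60.1
finger_force: 0.0
```

```bash
python3 look.py 5
```

```text
scene [ 472.1 -132.2] 7
3d [ 472.6 -133.2   57.4]
scene [466.1 -53.8] 8
3d [465.2 -54.6  56.3]
scene [459.4  26. ] 6
3d [457.8  25.3  55.8]
scene [451.7 106. ] 7
3d [450.2 105.3  56. ]
3d [770.8  37.   55.2]
top [ 472.8 -134.1] 23
top [465.2 -55. ] 23
top [457.8  25. ] 24
top [450.2 104.8] 24
[318.2 366.3 184.2] 60.311617293665364 0.0
```

View pics/c5.png

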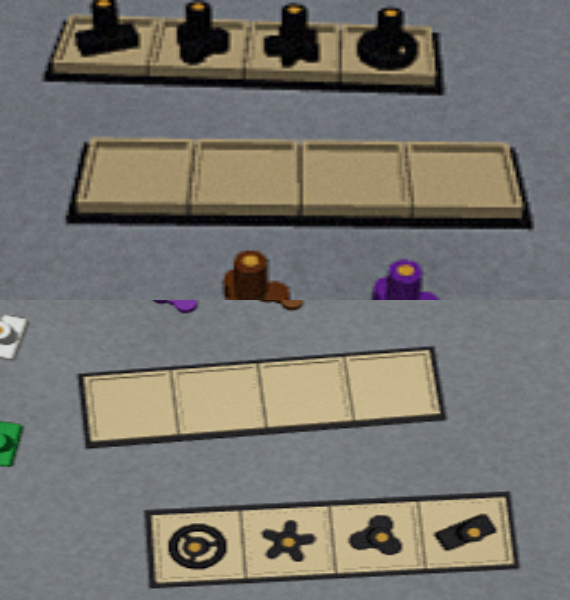

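All four knobs stand upright in the near rack in reversed order: wheel, star, trefoil, bar. Their tops are at z≈56–57, the full rack is empty, and the arm is clear.

```bash
python3 -c "
from plant import *
print(close_job())"
```

```text
the job is handed in; nothing more can be done
None
```

The four knobs now stand boss up in the formerly empty rack in reversed order (left to right: wheel, star, trefoil, bar), set down gently, and the job was handed in at about 38 s.

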